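# Free a jammed printed planter and seat it on the finishing stand

## Robot

A 6-joint arm with a two-finger parallel gripper is mounted at the origin on the work surface. World frame = base frame: x ahead of the robot, y to its left, z up, the work surface at z = 0. Lengths are in m, angles in rad, forces in N, time in s.
With the tool pointing down it reaches from about 0.325 to 0.925 m from the base axis. Payload 3.1 kg.
Tool frame: the origin (TCP) lies midway between the tips of the shut fingers; the grasp point (between the pads) lies 19 mm behind it; z points along the fingers, y is the line along which they close (so a half turn about z gives the same grasp; the last joint's range is limited). The gripper opens to 85 mm and grips with 20 to 120 N. Pads are 22 mm wide; open, the fingers measure 114 mm over their backs; the gripper's body (76 mm by 85 mm) begins 54 mm behind the grasp point. The pads swing forward as they close: fully open they stand 13 mm farther back than shut.
Start: joints at [-1.348, 0.217, 1.613, -0, 1.311, -0.112], TCP at [0.205, -0.59, 0.231] pointing down, gripper open.
Joint ranges: [-2.75, 2.75], [-0.78, 2.1], [0.31, 2.55], [-1.13, 4.27], [0.13, 2.63], [-2.58, 2.58]. Speed limits (rad/s): [2.79, 2.79, 3.14, 3.14, 3.14, 3.14].

## Interface

Orientations are given as a rotation vector (axis times angle).
In Python, from cell import arm, imaging gives the robot as it stands. The module is installed in compiled form; this text tells all that it offers.
- The arm moves only by the shell command python3 -m jog 'ROWS' [FORCE]. ROWS is JSON, a list of rows, each a list of 3 entries, a list of its own where there are three numbers: the shift along the tool's x, y, z in mm, then the turn about the tool's z in degrees, then the opening, from 0 (shut) to 1 (fully open). In form: [[[tx, ty, tz], spin, hand], ...]. A call has exactly 8 rows; each row is the pose to reach, as a shift and turn from the pose commanded when the call began, along the tool's axes at that moment; what a row does not reach only later rows make up. A row lasts 1/10 s, in which the tool goes at most 50 mm and 8.59 degrees, less where a joint would pass 70% of its speed; a pose out of reach is approached as far as the arm can. A call with a gripper value outside its range is refused whole. The fingers move at their own pace and stop on an object; FORCE is the grip in N (left out, the last holds). Time passes only in rows, so rows that repeat a pose let the fingers close, or fill a call up. It gives the time, the measured TCP pose, the force, the opening and the grip force at its end, in the units of the state.
- arm.get_obs(): the state, without advancing time (a new reading comes with each control period).
- imaging.camera(name): name is "scene" or "top" or "wrist"; returns a dict with "frame" (384x512x3 uint8, red, green, blue), "K" (3x3 intrinsics, pixels), "R" (3x3) and "t" (3): a world point X has camera coordinates R X + t; the wrist camera has in their place "hand_eye" (4x4, takes a point from camera to tool coordinates, whose origin is the TCP and whose axes are the flange's). Camera axes: x right, y down, z forward; pixel columns grow to the right and rows downward; lengths in m; the calibration is good to about 2 mm. A picture is of the moment at which its call begins: read the wrist's pose just before it. There is no depth.
- arm.finish_job(): hands the job in; it is judged then, once.
The state is a dict: "time_s": time; "joints": joint angles; "qvel": joint speeds; "tau": joint torques, N m; "position": TCP position; "orientation": TCP orientation; "contact_force": force on the tool from outside, world axes, zero at the start; "wrist_torque": the same for the moment, N m; "grip_width": finger opening in m; "grip_force": force on a finger pad.
Only numpy, scipy, OpenCV 4.12 (cv2) and the standard library are available. Lean on these libraries where they do the work, as an engineer would, in place of code of your own. Each camera call takes 0.05 s, during which the arm holds its last target. There are 200 camera calls.

## Task

The printed inner pot of a two-part planter has jammed inside its outer pot, which is screwed to a board. Take the inner pot by its rim and work it free, pulling only gently while you twist it until it lets go, never wrenching it; lift it right out, then set it (do not drop it) upright on the finishing stand, nudging it until the stand's pin comes up through the hole in its floor and the pot sits flat on the plate. Let go of it, and leave everything else on the table where it is.

Things in the scene. Friction and masses are not known exactly. Their poses are not given: they have to be found in the camera images.
- pot_center (a point): the jammed inner pot: round, open, grey plastic, 105 mm tall, 100 mm across over its rim, 100 to 230 g. This point is on its axis, half-way up, 52.5 mm below its rim; z along the axis to the mouth. Starts upright in the outer pot, its rim 39 mm above that pot's. It narrows below to 94 mm; four tabs near its foot stand out to 54 mm from the axis, hidden under catches in the outer pot
- pot_rim (a point): centre of the inner pot's mouth at rim height, on its axis. The wall is 4 mm thick (outer radius 50 mm) and upright over its upper 47 mm; it can be pinched from above anywhere round the rim, one finger inside and one outside
- pot: the same inner pot, origin at the centre of its underside, z up. Its floor is 6 mm thick with a central through hole 19 mm across
- outer_pot_mouth (a point): centre of the mouth, at rim height, of the outer pot: round, grey plastic, 126 mm across, mouth 118 mm inside, fixed; 84 mm above the table, z up on its axis. The inner pot stands, about concentric, on its floor 66 mm below this point. Drawn straight up it rises about 5 mm and stops hard under four hidden catches
- outer_pot: the same outer pot with its 165 mm square, 12 mm thick board, origin under the board. The inner pot comes out only when turned to within 8 degrees of one of four headings, 90 degrees apart, not to be seen, only felt for; the next one is 25 to 65 degrees from the start, either way round. Springy tongues rub on it, so turning and drawing take 2 to 8 N even when free
- stand_top (a point): centre of the upper face of the finishing stand's round aluminium plate (150 mm across, 32 mm above the table, fixed), z up. A fixed upright steel pin, 14 mm thick, tapering over its top 5 mm to 6 mm, stands 20 mm high on it at this point
- scraper: bystander, loose, to be left alone: print scraper, 200 mm, lying flat between or beside the task's things; origin on its underside near its middle
- spray: bystander, loose, to be left alone: closed white bottle, 56 mm across, 170 mm tall, standing; origin at its foot
- spare_cup: bystander, loose, to be left alone: another grey printed cup, 80 mm across its rim, 75 mm tall, empty, standing by itself on the table; origin at its foot
- spool: bystander, loose, to be left alone: filament spool lying flat, 170 mm across, 60 mm thick; origin at its underside
- vase: bystander, loose, to be left alone: white printed vase, 72 mm at its widest, 110 mm tall; origin at its foot
- caliper: bystander, loose, to be left alone: caliper lying flat, 150 mm long, 10 mm thick
- glue_stick: bystander, loose, to be left alone: white glue stick lying on its side, 95 mm long, 28 mm thick

How it is judged:
By the outcome, as a careful person would: the job done as asked, in the order asked, and still so for the second after the job is handed in, with the robot touching nothing.
It also fails if it takes over 64 s, if anything falls off the work surface, if the arm or the gripper's body presses on something with over 40 N, if the wrist force passes 120 N, or if a joint passes its speed limit or range.

## Working session

There is one attempt and no reset: what is moved stays moved. The work goes in short steps, Python scripts to look and compute and a shell command to move; the robot and the scene stay as the last step left them, time stands still between calls to the robot, and variables do not carry over. Pictures are saved under pics/ and viewed, at most 10 in all, crops included, and the job is handed in when it is done.

```bash
mkdir -p pics
python3 - <<'E'
from cell import arm, imaging
import cv2, numpy as np, pickle
o=arm.get_obs(); print({k:np.round(v,3).tolist() for k,v in o.items()})
d={}
for n in("scene","top","wrist"):
    c=imaging.camera(n); d[n]=c; cv2.imwrite(f"pics/{n}0.png",cv2.cvtColor(c["frame"],cv2.COLOR_RGB2BGR))
    print(n,{k:np.round(v,3).tolist() for k,v in c.items() if k!="frame"})
pickle.dump((o,d),open("d0.pkl","wb"))
E
```

```text
{'time_s': 0.0, 'joints': [-1.348, 0.218, 1.615, -0.0, 1.311, -0.112], 'qvel': [0.001, -0.001, 0.001, 0.001, -0.0, -0.001], 'tau': [-0.002, -39.685, -30.386, -0.0, 0.01, 0.0], 'position': [0.205, -0.589, 0.23], 'orientation': [-3.095, -0.523, 0.0], 'contact_force': [0.917, -0.395, -0.966], 'wrist_torque': [-0.037, -0.007, 0.027], 'grip_force': 0.0, 'grip_width': 0.085}
scene {'K': [[357.446, 0.0, 253.344], [0.0, 357.446, 197.649], [0.0, 0.0, 1.0]], 'R': [[0.799, 0.601, 0.006], [0.398, -0.521, -0.755], [-0.451, 0.606, -0.656]], 't': [-0.48, -0.153, 1.414]}
top {'K': [[473.821, 0.0, 258.143], [0.0, 473.821, 194.992], [0.0, 0.0, 1.0]], 'R': [[-0.023, -1.0, 0.008], [-0.998, 0.022, -0.052], [0.052, -0.009, -0.999]], 't': [0.016, 0.611, 1.648]}
wrist {'K': [[334.785, 0.0, 253.463], [0.0, 334.785, 195.242], [0.0, 0.0, 1.0]], 'hand_eye': [[-0.001, -0.947, -0.32, 0.082], [1.0, -0.001, 0.0, 0.001], [-0.001, -0.32, 0.947, -0.142], [0.0, 0.0, 0.0, 1.0]]}
```

View pics/top0.png

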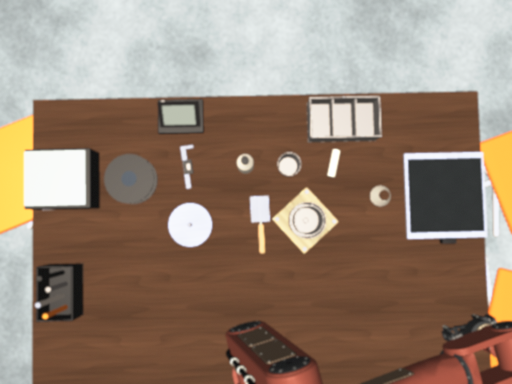

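View pics/scene0.png

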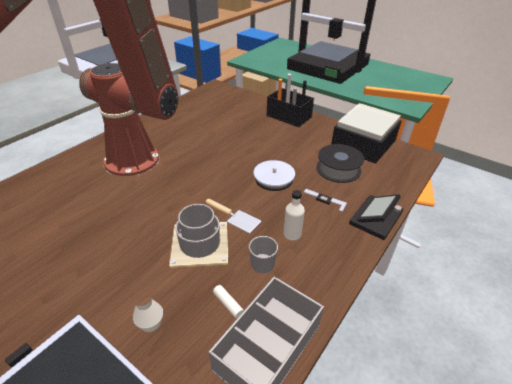

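The top view shows the pot in the outer pot on its board at about (307,220), the stand at (190,225), the scraper between them at (260,225), and the spray, cup, glue stick and vase behind. I'll enlarge this view to measure from it.

```bash
cat > h.py <<'E'
import numpy as np
def back(c,u,v,z):
    d=c["R"].T@np.linalg.solve(c["K"],[u,v,1]); C=-c["R"].T@c["t"]
    return C+d*(z-C[2])/d[2]
def proj(c,X):
    p=c["K"]@(c["R"]@np.array(X).T+c["t"][:,None]); return (p[:2]/p[2]).T
def circ(x,y,z,r,n=72):
    a=np.linspace(0,2*np.pi,n); return np.c_[x+r*np.cos(a),y+r*np.sin(a),z+0*a]
E
python3 - <<'E'
import pickle,cv2,numpy as np
from h import *
o,d=pickle.load(open("d0.pkl","rb"));c=d["top"];f=c["frame"]
g=cv2.cvtColor(f,cv2.COLOR_RGB2GRAY).astype(float)
hsv=cv2.cvtColor(f,cv2.COLOR_RGB2HSV)
# stand: bright blob
m=(g>150).astype(np.uint8); n,l,s,ce=cv2.connectedComponentsWithStats(m)
k=l[235,190]; print("stand blob",s[k],ce[k],back(c,*ce[k],.032), 'diam mm', 2*np.sqrt(s[k][4]/np.pi)/473.8*1.6*1000)
# rim: grow fit maximizing ring gradient, coarse-to-fine, using each cam
from scipy.ndimage import map_coordinates
P=back(c,307,220,.123); print(P)
def val(cam,im,x,y,z,r):
    p=proj(cam,circ(x,y,z,r)); return map_coordinates(im,[p[:,1],p[:,0]],order=1)
for z,r,R in((.123,.048,0),(.084,.061,0),):
    best=[]
    for dx in np.arange(-.02,.0201,.001):
        for dy in np.arange(-.02,.0201,.001):
            a=val(c,g,P[0]+dx,P[1]+dy,z,r).mean()-.5*val(c,g,P[0]+dx,P[1]+dy,z,r+.006).mean()-.5*val(c,g,P[0]+dx,P[1]+dy,z,r-.006).mean()
            best.append((a,P[0]+dx,P[1]+dy))
    best.sort(); print(z,"dark",best[0],"bright",best[-1])
im=cv2.resize(f[150:270,150:350],(800,480),interpolation=cv2.INTER_CUBIC)
cv2.imwrite("pics/crop0.png",cv2.cvtColor(im,cv2.COLOR_RGB2BGR))
E
```

```text
stand blob [ 168  203   44   44 1563] [189.55662188 224.47536788] [0.51371099 0.24181331 0.032     ] diam mm 150.64664864315915
[ 0.52021722 -0.15541454  0.123     ]
0.123 dark (np.float64(-20.18039546871674), np.float64(0.5282172224203309), np.float64(-0.15741453953588866)) bright (np.float64(8.6756938231035), np.float64(0.5212172224203309), np.float64(-0.16141453953588866))
0.084 dark (np.float64(-12.603089639696961), np.float64(0.5202172224203309), np.float64(-0.15641453953588866)) bright (np.float64(13.353406605725539), np.float64(0.5222172224203309), np.float64(-0.16641453953588867))
```

View pics/crop0.png

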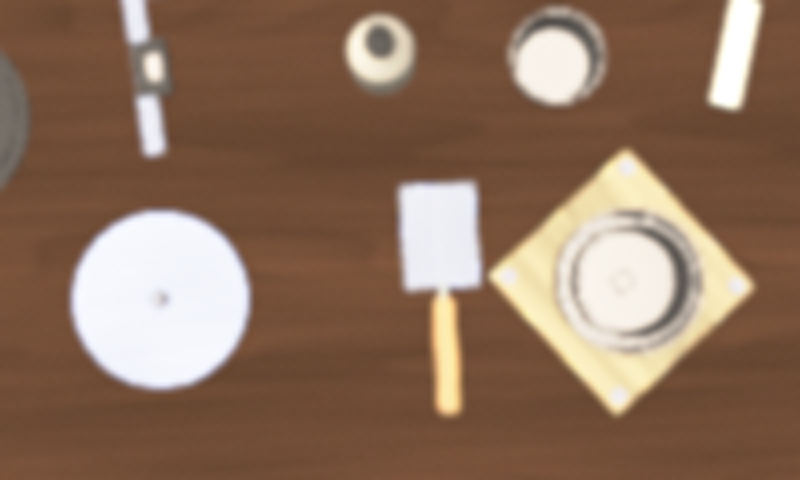

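The enlarged view puts the rim centre at about (307.5,220) in the full image, which is (0.52,-0.157), and the stand at (0.514,0.242) with a measured diameter of 150.6 mm, so it agrees with the 150 mm given. I'll grip the near side of the rim at tool heading 73° (q6 near 0) and move above it for a wrist look.

```bash
python3 -m jog '[[[37,-31,-2],-7,1],[[75,-62,-5],-14,1],[[112,-93,-8],-21,1],[[150,-124,-10],-28,1],[[190,-157,-12],-35,1],[[228,-188,-14],-42,1],[[266,-220,-16],-49,1],[[304,-251,-18],-54,1]]' 20
python3 - <<'E'
from cell import arm; import numpy as np
from scipy.spatial.transform import Rotation as Ro
o=arm.get_obs();R=Ro.from_rotvec(o["orientation"]).as_matrix();print(np.round(o["position"],4),np.round(R,4).tolist(),np.round(o["joints"],3),o["contact_force"])
print((R.T@(np.array([.475,-.143,.25])-o["position"])*1000).round(1))
E
```

```text
time_s: 0.95
position: [0.4105, -0.2513, 0.2492]
orientation: [2.519, 1.877, 0.0]
contact_force: [0.6, -0.1, -0.4]
grip_width: 0.0851
grip_force: 0.0
[ 0.4105 -0.2513  0.2492] [[0.2857, 0.9583, 0.0001], [0.9583, -0.2857, 0.0], [0.0001, 0.0001, -1.0]] [-0.695 -0.112  1.923  0.     1.331 -0.406] [ 0.56276443 -0.12314072 -0.44211584]
[122.2  30.9  -0.8]
```

```bash
python3 -m jog '[[[30,8,0],0,0.5],[[60,15,0],0,0.5],[[90,23,0],0,0.5],[[122,31,0],0,0.5],[[122,31,0],0,0.5],[[122,31,0],0,0.5],[[122,31,0],0,0.5],[[122,31,0],0,0.5]]'
python3 - <<'E'
from cell import arm, imaging; import numpy as np,cv2,pickle
o=arm.get_obs();c=imaging.camera("wrist");pickle.dump((o,c),open("w1.pkl","wb"))
cv2.imwrite("pics/w1.png",cv2.cvtColor(c["frame"],cv2.COLOR_RGB2BGR));print(o["joints"],o["position"])
E
```

```text
time_s: 1.75
position: [0.4745, -0.1464, 0.2492]
orientation: [-2.524, -1.871, 0.001]
contact_force: [-0.1, -0.6, 0.2]
grip_width: 0.0427
grip_force: 0.0
[-4.40573541e-01 -7.66290160e-02  1.89058850e+00 -3.64980862e-04
  1.32788315e+00 -1.45453454e-01] [ 0.47449774 -0.1464459   0.24919296]
```

View pics/w1.png

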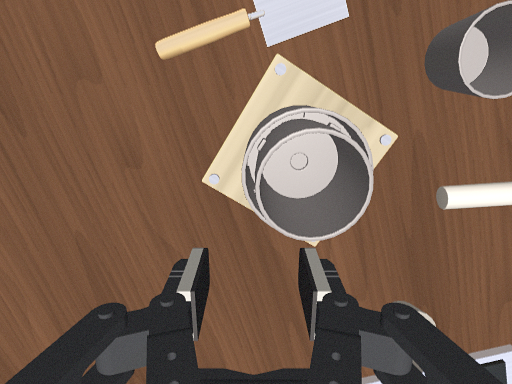

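The wrist view shows the inner rim as an ellipse centred near (314,185), spanning x 255–373 and y 128–241, with the outer rim behind it. I'll fit that ellipse.

```bash
cat >> h.py <<'E'
from scipy.spatial.transform import Rotation as Ro
def wcam(o,c):
    T=np.eye(4);T[:3,:3]=Ro.from_rotvec(o["orientation"]).as_matrix();T[:3,3]=o["position"]
    M=np.linalg.inv(T@c["hand_eye"]); return dict(K=c["K"],R=M[:3,:3],t=M[:3,3],frame=c["frame"])
def fit(cam,x,y,z,r,s=.012,step=.001):
    # bright ring at mean radius r
    import cv2
    from scipy.ndimage import map_coordinates
    g=cv2.cvtColor(cam["frame"],cv2.COLOR_RGB2GRAY).astype(float); b=[]
    for X in np.arange(x-s,x+s+1e-9,step):
        for Y in np.arange(y-s,y+s+1e-9,step):
            v=[map_coordinates(g,proj(cam,circ(X,Y,z,q)).T[::-1],order=1) for q in(r,r-.005,r+.005)]
            b.append((float(np.minimum(v[0]-v[1],v[0]-v[2]).clip(-20,60).mean()),X,Y))
    return max(b)
E
python3 - <<'E'
import pickle; from h import *
o,c=pickle.load(open("w1.pkl","rb")); w=wcam(o,c); 
P=back(w,314,185,.123);print(P)
for z in(.119,.123,.127): print(z,fit(w,P[0],P[1],z,.048))
f=fit(w,P[0],P[1],.123,.048,.004,.0005);print(f); print("outer",fit(w,f[1],f[2],.084,.061))
print(proj(w,circ(f[1],f[2],.123,.05,5)).round(),proj(w,circ(f[1],f[2],.084,.063,5)).round())
_,d=pickle.load(open("d0.pkl","rb"));print("top",fit(d["top"],.52,-.157,.123,.048), "scene",fit(d["scene"],.52,-.157,.123,.048))
R=Ro.from_rotvec(o["orientation"]).as_matrix();y=R[:,1];
tgt=np.array([f[1],f[2],.123])-.048*np.array([y[0],y[1],0]);print("grip pt",tgt,"rows mm",(R.T@(tgt-o["position"])*1000).round(1))
E
```

```text
[ 0.52337008 -0.16140852  0.123     ]
0.119 (36.55825173022981, np.float64(0.5223700812444475), np.float64(-0.1644085238497156))
0.123 (38.430236405656196, np.float64(0.5223700812444475), np.float64(-0.1634085238497156))
0.127 (39.07850641807955, np.float64(0.5223700812444475), np.float64(-0.1624085238497156))
(38.430236405656856, np.float64(0.5223700812444472), np.float64(-0.1634085238497156))
outer (11.954493702821681, np.float64(0.5223700812444472), np.float64(-0.1724085238497156))
[[372. 171.]
 [298. 130.]
 [256. 204.]
 [327. 239.]
 [372. 171.]] [[372. 156.]
 [289. 110.]
 [243. 194.]
 [322. 233.]
 [372. 156.]]
top (-0.8826358948336986, np.float64(0.521), np.float64(-0.148)) scene (43.52587086929197, np.float64(0.523), np.float64(-0.165))
grip pt [ 0.47644403 -0.14945153  0.123     ] rows mm [ -2.3   2.8 126.2]
```

The wrist and scene fits agree on the axis at about (0.5225,-0.164), so I'm descending and pinching.

```bash
python3 -m jog '[[[-2,3,30],0,0.5],[[-2,3,65],0,0.5],[[-2,3,100],0,0.5],[[-2,3,125],0,0.5],[[-2,3,143],0,0.5],[[-2,3,155],0,0.5],[[-2,3,155],0,0.5],[[-2,3,155],0,0.5]]' 50; python3 -m jog '[[[0,0,0],0,0],[[0,0,0],0,0],[[0,0,0],0,0],[[0,0,0],0,0],[[0,0,0],0,0],[[0,0,0],0,0],[[0,0,0],0,0],[[0,0,0],0,0]]' 50
```

```text
time_s: 2.6
position: [0.4777, -0.1489, 0.0949]
orientation: [2.522, 1.871, 0.001]
contact_force: [-0.2, -0.1, 0.0]
grip_width: 0.0431
grip_force: 0.0
time_s: 3.4
position: [0.4784, -0.1494, 0.0958]
orientation: [2.52, 1.871, 0.001]
contact_force: [-3.6, -2.1, 6.3]
grip_width: 0.0042
grip_force: 47.1
```

```bash
python3 -m jog '[[[0,0,-0.5],0,0],[[0,0,-1],0,0],[[0,0,-1.5],0,0],[[0,0,-2],0,0],[[0,0,-2.5],0,0],[[0,0,-3],0,0],[[0,0,-3],0,0],[[0,0,-3],0,0]]'
```

```text
time_s: 4.2
position: [0.4772, -0.1482, 0.0969]
orientation: [-2.522, -1.873, 0.0]
contact_force: [3.3, -2.5, -3.4]
grip_width: 0.0038
grip_force: 46.1
```

```bash
python3 -m jog '[[[0,0,-0.5],0,0],[[0,0,-1],0,0],[[0,0,-1.5],0,0],[[0,0,-2],0,0],[[0,0,-2],0,0],[[0,0,-2],0,0],[[0,0,-2],0,0],[[0,0,-2],0,0]]'
```

```text
time_s: 5.0
position: [0.4771, -0.1483, 0.0992]
orientation: [-2.522, -1.873, 0.001]
contact_force: [2.2, -3.7, -5.1]
grip_width: 0.0037
grip_force: 46.0
```

```bash
python3 -m jog '[[[-1,0,-0.2],-1.2,0],[[-2.1,0.05,-0.4],-2.5,0],[[-3.1,0.1,-0.6],-3.7,0],[[-4.2,0.2,-0.8],-5,0],[[-5.2,0.3,-1],-6.2,0],[[-6.3,0.4,-1],-7.5,0],[[-7.3,0.55,-1],-8.7,0],[[-8.3,0.7,-1],-10,0]]'
```

```text
time_s: 5.8
position: [0.4756, -0.1566, 0.1004]
orientation: [2.348, 2.087, 0.0]
contact_force: [2.1, -1.6, -0.4]
grip_width: 0.0039
grip_force: 47.1
```

```bash
python3 -m jog '[[[-1,0,-0.3],-1.2,0],[[-2.1,0.05,-0.6],-2.5,0],[[-3.1,0.1,-0.8],-3.7,0],[[-4.2,0.2,-1],-5,0],[[-5.2,0.3,-1],-6.2,0],[[-6.3,0.4,-1],-7.5,0],[[-7.3,0.55,-1],-8.7,0],[[-8.3,0.7,-1],-10,0]]'
```

```text
time_s: 6.6
position: [0.475, -0.1642, 0.1006]
orientation: [-2.157, -2.283, -0.001]
contact_force: [5.0, 0.8, -7.5]
grip_width: 0.0041
grip_force: 49.1
```

```bash
python3 -m jog '[[[-1,0,-0.1],-1.2,0],[[-2.1,0.05,-0.2],-2.5,0],[[-3.1,0.1,-0.3],-3.7,0],[[-4.2,0.2,-0.3],-5,0],[[-5.2,0.3,-0.3],-6.2,0],[[-6.3,0.4,-0.3],-7.5,0],[[-7.3,0.55,-0.3],-8.7,0],[[-8.3,0.7,-0.3],-10,0]]'
```

```text
time_s: 7.4
position: [0.4759, -0.1721, 0.1006]
orientation: [-1.949, -2.461, -0.002]
contact_force: [4.3, 1.8, -9.1]
grip_width: 0.0036
grip_force: 49.1
```

```bash
python3 -m jog '[[[-0.7,0,0],-0.8,0],[[-1.3,0,0],-1.6,0],[[-2,0.05,0],-2.4,0],[[-2.7,0.1,0],-3.2,0],[[-3.4,0.1,0],-4,0],[[-4.2,0.2,0],-5,0],[[-4.2,0.2,0],-5,0],[[-4.2,0.2,0],-5,0]]'
```

```text
time_s: 8.2
position: [0.4771, -0.1761, 0.1006]
orientation: [-1.841, -2.543, -0.002]
contact_force: [5.8, 1.0, -9.2]
grip_width: 0.0034
grip_force: 48.6
```

```bash
python3 -m jog '[[[-0.7,0,0],-0.8,0],[[-1.3,0,0],-1.6,0],[[-2,0.05,0],-2.4,0],[[-2.7,0.1,0],-3.2,0],[[-3.4,0.1,0],-4,0],[[-4.2,0.2,0],-5,0],[[-5,0.25,0],-6,0],[[-5,0.25,0],-6,0]]'
```

```text
time_s: 9.0
position: [0.4786, -0.1811, 0.1008]
orientation: [-1.705, -2.636, -0.001]
contact_force: [4.4, 2.1, -9.6]
grip_width: 0.0038
grip_force: 48.7
```

```bash
python3 -m jog '[[[-0.7,0,0],-0.8,0],[[-1.3,0,0],-1.6,0],[[-2,0.05,0],-2.4,0],[[-2.7,0.1,0],-3.2,0],[[-3.4,0.1,0],-4,0],[[-4.2,0.2,0],-5,0],[[-5,0.25,0],-6,0],[[-5,0.25,0],-6,0]]'
```

```text
time_s: 9.8
position: [0.4819, -0.1872, 0.1026]
orientation: [1.563, 2.724, -0.003]
contact_force: [1.8, 0.2, -2.7]
grip_width: 0.004
grip_force: 47.5
```

At about -47° it let go: z rose and the force fell. I'll turn a few degrees further into the window and draw up.

```bash
python3 -m jog '[[[-0.7,0,0],-0.8,0],[[-1.3,0,0],-1.6,0],[[-2,0.05,0],-2.4,0],[[-2.7,0.1,0],-3.2,0],[[-3.4,0.1,0],-4,0],[[-3.4,0.1,-1],-4,0],[[-3.4,0.1,-2],-4,0],[[-3.4,0.1,-3],-4,0]]'
```

```text
time_s: 10.6
position: [0.4834, -0.1891, 0.1042]
orientation: [-1.47, -2.776, 0.0]
contact_force: [2.5, -0.5, -5.8]
grip_width: 0.0038
grip_force: 47.4
```

```bash
python3 -m jog '[[[0,0,-1],0,0],[[0,0,-2],0,0],[[0,0,-3],0,0],[[0,0,-4],0,0],[[0,0,-5],0,0],[[0,0,-5.5],0,0],[[0,0,-6],0,0],[[0,0,-6],0,0]]'
```

```text
time_s: 11.4
position: [0.4835, -0.1892, 0.1107]
orientation: [1.47, 2.776, -0.0]
contact_force: [1.6, -0.3, -2.7]
grip_width: 0.0036
grip_force: 47.5
```

```bash
python3 -m jog '[[[0,0,-4],0,0],[[0,0,-8],0,0],[[0,0,-12],0,0],[[0,0,-16],0,0],[[0,0,-20],0,0],[[0,0,-24],0,0],[[0,0,-28],0,0],[[0,0,-32],0,0]]'
```

```text
time_s: 12.2
position: [0.4835, -0.1891, 0.143]
orientation: [1.47, 2.776, 0.0]
contact_force: [1.6, 0.4, -3.8]
grip_width: 0.0039
grip_force: 47.5
```

```bash
python3 -m jog '[[[0,0,-6],0,0],[[0,0,-12],0,0],[[0,0,-18],0,0],[[0,0,-24],0,0],[[0,0,-32],0,0],[[0,0,-40],0,0],[[0,0,-48],0,0],[[0,0,-56],0,0]]'
python3 - <<'E'
from cell import arm, imaging; import cv2,pickle; from h import *
o=arm.get_obs();c=imaging.camera("wrist");s=imaging.camera("scene");pickle.dump((o,c,s),open("w2.pkl","wb"))
w=wcam(o,c);R=Ro.from_rotvec(o["orientation"]).as_matrix();p=o["position"]
e=p+R@[0,.048,-.029];print("expected rim",e, "fit", fit(w,e[0],e[1],e[2],.048),fit(s,e[0],e[1],e[2],.048),np.round(o["joints"],2),R.round(3).tolist())
im=np.hstack([c["frame"],s["frame"]]);cv2.imwrite("pics/w2.png",cv2.cvtColor(cv2.resize(im,(800,300)),cv2.COLOR_RGB2BGR))
_,d=pickle.load(open("d0.pkl","rb"));st=d["scene"]
X=np.array([[.5137,.2418,.032],[.5137,.2418,.052]]);print(proj(st,X),proj(d["top"],X))
E
```

```text
time_s: 13.0
position: [0.4835, -0.1891, 0.1994]
orientation: [1.47, 2.776, -0.0]
contact_force: [-0.1, 0.1, -2.0]
grip_width: 0.0035
grip_force: 47.6
expected rim [ 0.52320317 -0.16214888  0.22840864] fit (16.31134981654507, np.float64(0.5182031714439965), np.float64(-0.16314888368808855)) (32.28981405925731, np.float64(0.5252031714439965), np.float64(-0.16514888368808855)) [-0.51  0.02  1.89 -0.    1.23 -1.1 ] [[-0.562, 0.827, 0.0], [0.827, 0.562, -0.0], [-0.0, 0.0, -1.0]]
[[274.05867003 170.76053521]
 [274.30197386 166.31982811]] [[189.56051879 224.47845904]
 [188.76067307 224.53724202]]
```

View pics/w2.png

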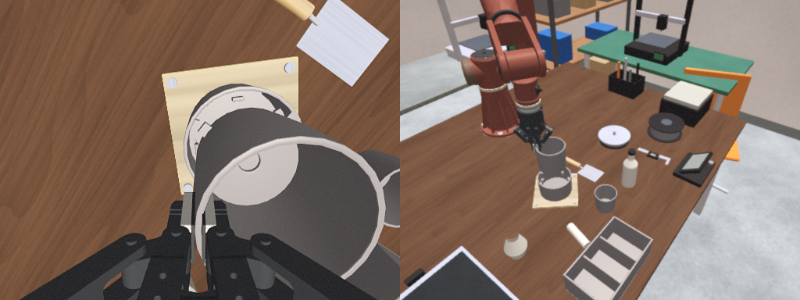

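The pot is out and held upright above its outer pot, with the floor hole visible in the wrist view near (317,209) in full-frame pixels. Next I'll carry it over to the stand.

```bash
python3 -m jog '[[[10,6.5,0],0,0],[[27,17.4,0],0,0],[[50,32.3,0],0,0],[[75,48.4,0],0,0],[[100,64.6,0],0,0],[[125,80.7,0],0,0],[[150,96.8,0],0,0],[[175,113,0],0,0]]' && python3 -m jog '[[[25,16.1,0],0,0],[[50,32.3,0],0,0],[[75,48.4,0],0,0],[[100,64.6,0],0,0],[[125,80.7,0],0,0],[[145,93.6,0],0,0],[[158,102,0],0,0],[[164.5,106.2,0],0,0]]'
```

```text
time_s: 13.9
position: [0.4775, 0.0212, 0.1979]
orientation: [-1.469, -2.775, 0.0]
contact_force: [0.5, 0.3, -1.3]
grip_width: 0.0038
grip_force: 47.7
time_s: 14.7
position: [0.4731, 0.2163, 0.198]
orientation: [-1.468, -2.777, 0.001]
contact_force: [0.2, -0.3, -1.5]
grip_width: 0.0036
grip_force: 47.8
```

```bash
python3 -m jog '[[[0,0,0],0,0],[[0,0,10],0,0],[[0,0,20],0,0],[[0,0,30],0,0],[[0,0,40],0,0],[[0,0,45],0,0],[[0,0,45],0,0],[[0,0,45],0,0]]'
python3 - <<'E'
from cell import arm, imaging; import cv2,pickle; from h import *
o=arm.get_obs();c=imaging.camera("wrist");s=imaging.camera("scene");t=imaging.camera("top");pickle.dump((o,c,s,t),open("w3.pkl","wb"))
R=Ro.from_rotvec(o["orientation"]).as_matrix();p=o["position"]
e=p+R@[0,.048,-.029];print("expected rim",e,fit(s,e[0],e[1],e[2],.048),fit(t,e[0],e[1],e[2],.048))
a=cv2.resize(c["frame"][120:270,230:430],(400,300),interpolation=cv2.INTER_CUBIC);u,v=map(int,proj(s,e[None])[0]);b=cv2.resize(s["frame"][v-40:v+80,u-80:u+80],(400,300),interpolation=cv2.INTER_CUBIC)
cv2.imwrite("pics/w3.png",cv2.cvtColor(np.hstack([a,b]),cv2.COLOR_RGB2BGR));print(u,v)
E
```

```text
time_s: 15.5
position: [0.4742, 0.2149, 0.1536]
orientation: [-1.471, -2.776, 0.0]
contact_force: [0.4, 0.4, -1.6]
grip_width: 0.0034
grip_force: 47.8
expected rim [0.51387444 0.24182823 0.18256091] (14.739074477669407, np.float64(0.5168744424148809), np.float64(0.23582823061670552)) (2.2294992251990653, np.float64(0.5138744424148809), np.float64(0.24382823061670553))
276 134
```

View pics/w3.png

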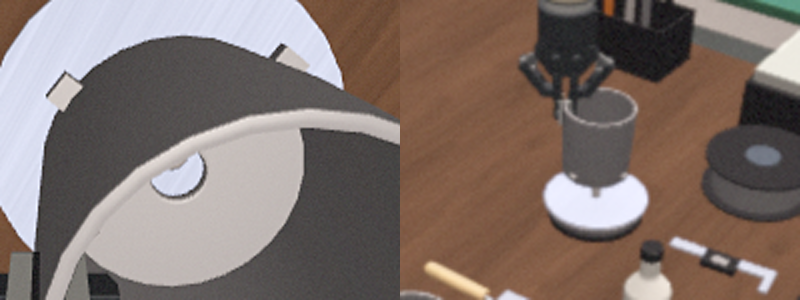

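The right half shows the pot upright over the plate with the pin just under it. In the left half the hole is near (319,206) full-frame, with the dark pin tip peeking in near its upper edge, just at the rim's occlusion. I'll compute the offsets.

Run:
```python
import cv2,pickle; from h import *
o,c,s,t=pickle.load(open("w3.pkl","rb"));w=wcam(o,c);R=Ro.from_rotvec(o["orientation"]).as_matrix();p=o["position"]
ax=p+R@[0,.048,0]; zf=p[2]-.077
print("floor z",zf,"hole pred",proj(w,np.array([[ax[0],ax[1],zf+.006],[.5137,.2418,.052],[.5137,.2418,.032]])))
print("hole obs",back(w,319,206.5,zf+.006))
_,d=pickle.load(open("d0.pkl","rb"))
for n,X0 in(("scene",0),("top",0)):
    cam=d[n];g=cv2.cvtColor(cam["frame"],cv2.COLOR_RGB2GRAY);u,v=proj(cam,np.array([[.5137,.2418,.032]]))[0].astype(int)
    m=(g>(150)).astype(np.uint8);k=cv2.connectedComponents(m)[1];m=(k==k[v+6,u+8]).astype(np.uint8)
    ct=max(cv2.findContours(m,0,1)[0],key=len);e=cv2.fitEllipse(ct);print(n,e,"plate centre",back(cam,*e[0],.032))
    print(g[v-10:v+7,u-6:u+8])
# wrist: plate edge
g=cv2.cvtColor(c["frame"],cv2.COLOR_RGB2GRAY)
q=proj(w,circ(.5137,.2418,.032,.075,24));print(q.round(0).tolist())
cv2.imwrite("pics/_.png",cv2.polylines(cv2.cvtColor(c["frame"],cv2.COLOR_RGB2BGR),[np.int32(proj(w,circ(.5137,.2418,.032,.075))*8)],True,(0,0,255),1,cv2.LINE_AA,3))
```

```text
floor z 0.07656151764945805 hole pred [[324.48606746 208.31976163]
 [316.29523225 194.00277258]
 [311.98899328 186.31584524]]
hole obs [0.50997163 0.24078283 0.08256152]
scene ((273.9413146972656, 172.5103759765625), (25.05306625366211, 40.88560485839844), 92.59368896484375) plate centre [0.51937872 0.23276674 0.032     ]
[[155 163 177 179 179 181 180 181 177 160 154 138 125 122]
 [225 225 226 227 227 228 228 228 228 228 229 223 208 199]
 [235 235 235 236 236 237 237 237 238 239 239 240 236 234]
 [235 235 236 238 237 237 237 238 239 239 240 241 240 240]
 [236 237 238 236 236 237 237 238 239 239 240 240 240 239]
 [237 238 237 236 237 237 237 239 239 241 240 239 240 239]
 [237 238 237 238 236 236 237 239 239 239 239 239 239 239]
 [238 237 237 237 233 227 235 236 238 238 239 237 238 240]
 [238 237 237 233 215 198 212 212 223 237 238 238 239 239]
 [238 237 236 232 208 164 174 177 203 235 237 237 238 239]
 [237 238 236 234 207 148 148 163 207 234 237 238 237 238]
 [237 237 237 233 206 147 139 157 207 235 237 237 237 238]
 [236 237 238 234 210 161 151 172 218 234 236 237 237 238]
 [237 237
[... 1065 characters left out ...]
4 229 243 246 246 246]
 [247 246 247 246 242 237 228 221 228 239 245 246 246 246]
 [247 247 247 247 246 243 239 238 242 245 247 247 246 246]
 [247 247 247 247 247 246 245 245 246 247 246 246 246 246]
 [247 247 247 247 246 246 246 246 246 246 246 246 246 246]
 [247 247 246 246 246 246 246 246 246 246 246 246 246 246]]
[[381.0, 233.0], [394.0, 213.0], [402.0, 191.0], [404.0, 167.0], [398.0, 143.0], [385.0, 122.0], [366.0, 105.0], [342.0, 94.0], [316.0, 91.0], [289.0, 95.0], [264.0, 107.0], [244.0, 125.0], [229.0, 146.0], [222.0, 170.0], [222.0, 194.0], [228.0, 216.0], [239.0, 235.0], [256.0, 250.0], [276.0, 261.0], [298.0, 266.0], [320.0, 265.0], [343.0, 260.0], [364.0, 249.0], [381.0, 233.0]]
```

View pics/_.png

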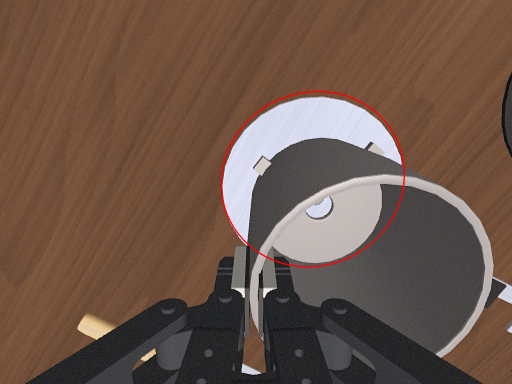

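Run:
```python
import cv2,pickle; from h import *
from scipy.ndimage import map_coordinates
o,c,s,t=pickle.load(open("w3.pkl","rb"));w=wcam(o,c);R=Ro.from_rotvec(o["orientation"]).as_matrix();p=o["position"]
g=cv2.cvtColor(c["frame"],cv2.COLOR_RGB2GRAY).astype(float)
S=lambda C:map_coordinates(g,C.T[::-1],order=1)
def edge(x,y,z,r,sel=None):
    A=proj(w,circ(x,y,z,r-.0015));B=proj(w,circ(x,y,z,r+.0015));M=np.ones(len(A),bool) if sel is None else sel(A)
    return (S(A)-S(B))[M].clip(-150,150).mean()
grid=np.arange(-.007,.0071,.0005)
b=max((edge(.5137+i,.2418+j,.032,.075,lambda A:(A[:,1]<150)|(A[:,0]<245)&(A[:,1]<215)),.5137+i,.2418+j) for i in grid for j in grid);print("plate",b)
ax=p+R@[0,.045,0];print("ax45",ax)
f=fit(w,ax[0],ax[1],p[2]+.029,.048,.008,.0005);print("rim",f,"tool",R.T@(np.array([f[1],f[2],p[2]])-p))
for z in(.0766,.0826):
  h=max((edge(ax[0]+i,ax[1]+j,z,.0095,lambda A:A[:,1]>205),ax[0]+i,ax[1]+j) for i in grid for j in grid);print("hole",z,h,"tool",R.T@(np.array([h[1],h[2],p[2]])-p))
im=cv2.resize(c["frame"][175:235,280:360],(800,600),interpolation=cv2.INTER_CUBIC);cv2.imwrite("pics/w3b.png",cv2.cvtColor(im,cv2.COLOR_RGB2BGR))
print("pin tip px",proj(w,np.array([[b[1],b[2],.052]])))
```

```text
plate (np.float64(139.17701380932922), np.float64(0.5162), np.float64(0.23879999999999998))
ax45 [0.51139207 0.24014298 0.15356095]
rim (17.247825218918557, np.float64(0.5093920744450131), np.float64(0.2401429844484344)) tool [ 1.12347999e-03  4.33453723e-02 -5.40899855e-07]
hole 0.0766 (np.float64(94.83702328769652), np.float64(0.5098920744450137), np.float64(0.2411429844484344)) tool [ 1.66992383e-03  4.43207692e-02 -5.49155789e-07]
hole 0.0826 (np.float64(94.43155352433618), np.float64(0.5073920744450138), np.float64(0.2421429844484344)) tool [ 3.90158765e-03  4.28142246e-02 -5.13294289e-07]
pin tip px [[316.49608815 198.7838962 ]]<stdin>:8: RuntimeWarning: Mean of empty slice.
  ret = ret.dtype.type(ret / rcount)
```

View pics/w3b.png

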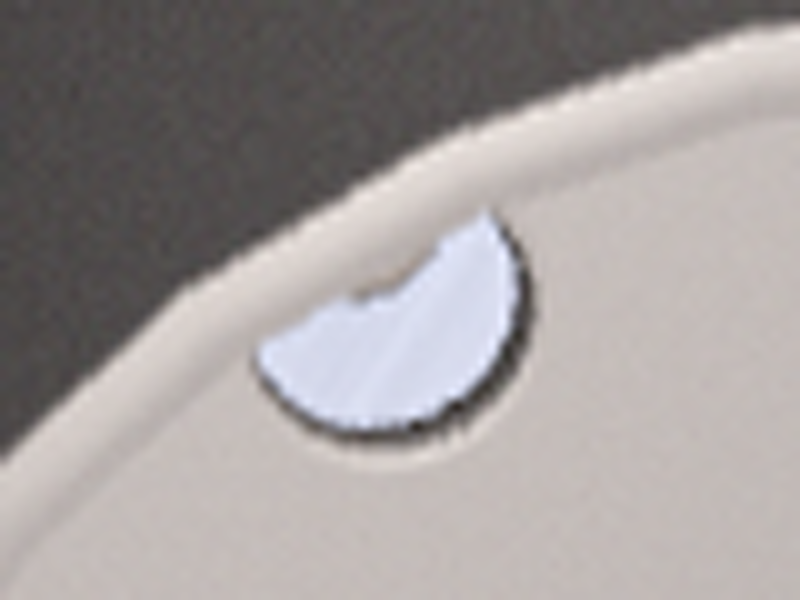

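Run:
```python
import pickle; from h import *
o,c,s,t=pickle.load(open("w3.pkl","rb"));w=wcam(o,c);R=Ro.from_rotvec(o["orientation"]).as_matrix();p=o["position"]
T=lambda X:(R.T@(X-p)*1000).round(1)
print("hole",back(w,319.2,205.8,.0826),T(back(w,319.2,205.8,.0826)))
print("pin",back(w,318.5,198,.052),T(back(w,318.5,198,.052)),"plate",T(np.array([.5162,.2388,.032])))
h=T(back(w,319.2,205.8,.0826))[:2]
```

```text
hole [0.50975849 0.2412688  0.0826    ] [ 1.8 44.3 71. ]
pin [0.51708747 0.24017361 0.052     ] [ -3.2  49.7 101.6] plate [ -3.8  48.2 121.6]
```

Relative to the pin the hole is off by about (-5,+4.7) mm in the tool frame. I'll correct that, lower to just above the pin tip and look again.

```bash
python3 -m jog '[[[-1.5,1.5,0],0,0],[[-3.5,3,0],0,0],[[-5,4.5,5],0,0],[[-5,4.5,10],0,0],[[-5,4.5,15],0,0],[[-5,4.5,19],0,0],[[-5,4.5,19],0,0],[[-5,4.5,19],0,0]]'
python3 - <<'E'
from cell import arm, imaging; import cv2,pickle; from h import *
o=arm.get_obs();c=imaging.camera("wrist");s=imaging.camera("scene");pickle.dump((o,c,s),open("w4.pkl","wb"))
a=cv2.resize(c["frame"][180:240,280:360],(533,400),interpolation=cv2.INTER_CUBIC);b=cv2.resize(s["frame"][120:200,250:300],(250,400),interpolation=cv2.INTER_CUBIC)
cv2.imwrite("pics/w4.png",cv2.cvtColor(np.hstack([a,b]),cv2.COLOR_RGB2BGR))
w=wcam(o,c);R=Ro.from_rotvec(o["orientation"]).as_matrix();p=o["position"];print(p[2]-.077)
print(proj(w,np.array([p+R@[.0018,.0443,.071],[.5167,.2395,.052]])))
E
```

```text
time_s: 16.45
position: [0.4804, 0.2133, 0.1343]
orientation: [-1.47, -2.776, 0.001]
contact_force: [0.6, 0.7, -1.6]
grip_width: 0.0035
grip_force: 47.8
0.05730609735153604
[[319.21151237 205.84693988]
 [316.96600274 200.99715904]]
```

View pics/w4.png

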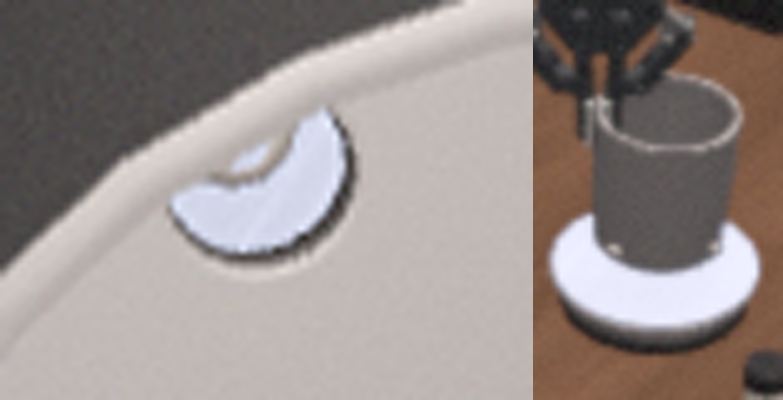

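Run:
```python
import pickle; from h import *
o,c,s=pickle.load(open("w4.pkl","rb"));w=wcam(o,c);R=Ro.from_rotvec(o["orientation"]).as_matrix();p=o["position"]
T=lambda X:(R.T@(X-p)*1000).round(1)
print(T(back(w,319.2,205.8,p[2]-.071)),T(back(w,317.8,201.5,.052)))
```

```text
[ 1.8 44.3 71. ] [ 0.9 45.4 82.3]
```

The hole is now nearly centred on the pin tip, seen as a bright disc near (318,201), leaving about 1 mm to correct. I'll apply that and start lowering.

```bash
python3 -m jog '[[[-0.5,0.5,0],0,0],[[-1,1,1],0,0],[[-1,1,3],0,0],[[-1,1,5],0,0],[[-1,1,7],0,0],[[-1,1,9],0,0],[[-1,1,11],0,0],[[-1,1,11],0,0]]'
```

```text
time_s: 17.35
position: [0.4816, 0.2129, 0.1231]
orientation: [-1.47, -2.776, 0.001]
contact_force: [-0.6, 0.3, -0.7]
grip_width: 0.0041
grip_force: 47.8
```

```bash
python3 -m jog '[[[0,0,1.5],0,0],[[0,0,3],0,0],[[0,0,4.5],0,0],[[0,0,6],0,0],[[0,0,7.5],0,0],[[0,0,9],0,0],[[0,0,10],0,0],[[0,0,10],0,0]]'
```

```text
time_s: 18.15
position: [0.4818, 0.213, 0.1134]
orientation: [-1.47, -2.776, 0.0]
contact_force: [0.9, -0.6, -0.7]
grip_width: 0.0035
grip_force: 47.8
```

```bash
python3 -m jog '[[[0,0,0.5],0,0],[[0,0,1],0,0],[[0,0,1.5],0,0],[[0,0,2],0,0],[[0,0,2.5],0,0],[[0,0,3],0,0],[[0,0,3],0,0],[[0,0,3],0,0]]'
```

```text
time_s: 18.95
position: [0.4816, 0.2127, 0.1113]
orientation: [-1.47, -2.776, 0.002]
contact_force: [-3.4, -2.8, 5.2]
grip_width: 0.0032
grip_force: 48.7
```

```bash
python3 -m jog '[[[0,-0.3,0],0,0],[[0,-0.6,0],0,0],[[0,-0.9,0],0,0],[[0,-0.9,0],0,0],[[0,-0.9,0.4],0,0],[[0,-0.9,0.8],0,0],[[0,-0.9,0.8],0,0],[[0,-0.9,0.8],0,0]]'
python3 - <<'E'
from cell import arm; o=arm.get_obs(); print(o["contact_force"],o["wrist_torque"],o["position"])
E
```

```text
time_s: 19.75
position: [0.4811, 0.2123, 0.1106]
orientation: [-1.47, -2.776, 0.001]
contact_force: [-5.6, -3.6, 8.6]
grip_width: 0.0038
grip_force: 49.7
[-5.61906285 -3.62393592  8.64275211] [-0.38610373  0.72006262  0.00423349] [0.48109188 0.21230656 0.11058069]
```

Run:
```python
from cell import arm, imaging; import cv2,pickle; from h import *
o=arm.get_obs();c=imaging.camera("wrist");s=imaging.camera("scene");pickle.dump((o,c,s),open("w5.pkl","wb"))
a=cv2.resize(c["frame"][90:270,240:400],(400,450),interpolation=cv2.INTER_CUBIC);b=cv2.resize(s["frame"][130:202,246:306],(375,450),interpolation=cv2.INTER_CUBIC)
cv2.imwrite("pics/w5.png",cv2.cvtColor(np.hstack([a,b]),cv2.COLOR_RGB2BGR))
```

```text
(no output)
```

View pics/w5.png

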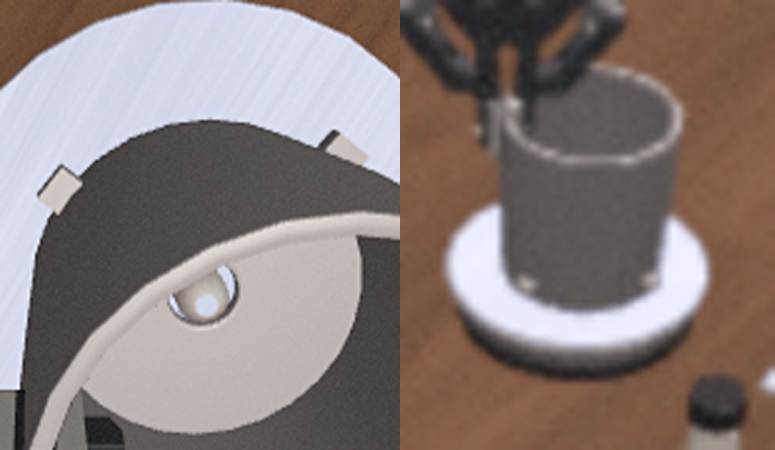

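The pin is up through the hole, with gaps visible around it, and the pot is essentially down on the plate. I'll ease off the sideways load before letting go.

```bash
python3 -m jog '[[[0,-0.4,0],0,0],[[0,-0.8,0],0,0],[[0,-1.2,0],0,0],[[0,-1.2,0],0,0],[[0,-1.2,0],0,0],[[0,-1.2,0],0,0],[[0,-1.2,0],0,0],[[0,-1.2,0],0,0]]' 30
```

```text
time_s: 20.65
position: [0.4809, 0.2122, 0.1104]
orientation: [1.47, 2.775, 0.002]
contact_force: [-3.0, -1.4, 5.8]
grip_width: 0.004
grip_force: 49.2
```

```bash
python3 -m jog '[[[0,-0.5,0],0,0],[[0,-1,0],0,0],[[0,-1,0],0,0],[[0,-1,0],0,0.1],[[0,-1,0],0,0.1],[[0,-1,0],0,0.1],[[0,-1,0],0,0.1],[[0,-1,0],0,0.1]]' 20
```

```text
time_s: 21.45
position: [0.4792, 0.2112, 0.1096]
orientation: [-1.47, -2.776, 0.001]
contact_force: [-0.2, -0.1, -0.2]
grip_width: 0.0086
grip_force: 0.0
```

```bash
python3 -m jog '[[[0,0,0],0,0.3],[[0,0,0],0,0.3],[[0,0,0],0,0.3],[[0,0,-5],0,0.3],[[0,0,-15],0,0.3],[[0,0,-30],0,0.3],[[0,0,-50],0,0.3],[[0,0,-75],0,0.3]]' && python3 -m jog '[[[0,0,-20],0,0.3],[[0,-15,-40],0,0.3],[[0,-40,-55],0,0.3],[[0,-65,-55],0,0.3],[[0,-85,-55],0,0.3],[[0,-85,-55],0,0.3],[[0,-85,-55],0,0.3],[[0,-85,-55],0,0.3]]'
python3 - <<'E'
from cell import arm, imaging; import cv2,pickle; from h import *
o=arm.get_obs();c=imaging.camera("wrist");s=imaging.camera("scene");t=imaging.camera("top");pickle.dump((o,c,s,t),open("w6.pkl","wb"))
w=wcam(o,c)
for z in (.133,.135,.137,.139,.141): print(z,fit(w,.514,.240,z,.048,.008),fit(s,.516,.236,z,.048,.008))
for im,f,l in((c["frame"],"p6w",0),(s["frame"],"p6s",0),(t["frame"],"p6t",0)):cv2.imwrite(f"pics/{f}.png",cv2.cvtColor(im,cv2.COLOR_RGB2BGR))
_,d=pickle.load(open("d0.pkl","rb"))
# bystanders unchanged: diff of top images
df=cv2.absdiff(t["frame"],d["top"]["frame"]).max(2)>60
n,_,S,C=cv2.connectedComponentsWithStats(df.astype(np.uint8));print([(C[i].round().tolist(),int(S[i][4])) for i in range(1,n) if S[i][4]>5])
# rim tilt: local radial best per sector in wrist
from scipy.ndimage import map_coordinates
g=cv2.cvtColor(c["frame"],cv2.COLOR_RGB2GRAY).astype(float)
E
```

```text
time_s: 22.25
position: [0.4791, 0.2112, 0.1862]
orientation: [-1.47, -2.776, 0.0]
contact_force: [1.0, -0.0, -0.8]
grip_width: 0.0258
grip_force: 0.0
time_s: 23.05
position: [0.41, 0.1639, 0.2407]
orientation: [1.47, 2.775, 0.002]
contact_force: [-0.0, 0.9, -0.5]
grip_width: 0.0255
grip_force: 0.0
0.133 (42.511531921021465, np.float64(0.52), np.float64(0.237)) (25.219656467530292, np.float64(0.516), np.float64(0.241))
0.135 (42.60904453942836, np.float64(0.519), np.float64(0.237)) (24.715719167795083, np.float64(0.518), np.float64(0.238))
0.137 (43.090877153024586, np.float64(0.518), np.float64(0.237)) (25.300530068754274, np.float64(0.519), np.float64(0.236))
0.139 (42.26326153557972, np.float64(0.517), np.float64(0.237)) (24.797043946329502, np.float64(0.521), np.float64(0.23299999999999998))
0.141 (40.24560470225, np.float64(0.516), np.float64(0.238)) (23.73758775632524, np.float64(0.522), np.float64(0.23099999999999998))
[([316.0, 220.0], 146), ([178.0, 224.0], 190), ([201.0, 223.0], 46), ([293.0, 220.0], 9), ([193.0, 244.0], 23), ([192.0, 250.0], 19), ([203.0, 294.0], 1420), ([176.0, 307.0], 476), ([500.0, 350.0], 1387), ([470.0, 326.0], 171), ([245.0, 326.0], 102), ([482.0, 326.0], 22), ([447.0, 333.0], 50), ([266.0, 355.0], 1078), ([268.0, 335.0], 8), ([221.0, 337.0], 8), ([472.0, 359.0], 364), ([207.0, 366.0], 977), ([228.0, 354.0], 16), ([269.0, 362.0], 7), ([448.0, 377.0], 425), ([285.0, 379.0], 394), ([247.0, 379.0], 68)]
```

The rim fits best at z = 0.137 m, which is the plate height plus 105 mm, and both cameras agree that the pot is level and on the pin. Apart from the pot and the arm, nothing has changed in the top view.

```bash
python3 -c "
from cell import arm
print(arm.finish_job())"
```

```text
the job is handed in; nothing more can be done
None
```

The inner pot came free after about 50° of gentle twisting and now stands upright on the finishing stand, with the pin through its floor hole and its rim at the seated height; I let go of it, the top view showed nothing else moved, and I handed the job in at about 23 s.

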